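# Reject plate through the sprung flap

### The arm

A 6-joint arm with a two-finger parallel gripper is mounted at the origin on the work surface. World frame = base frame: x ahead of the robot, y to its left, z up, the work surface at z = 0. Lengths are in mm, angles in degrees, forces in N, time in s.
With the tool pointing down it reaches from about 300 to 850 mm from the base axis. Payload 4.2 kg.
Tool frame: the origin (TCP) lies at the very end of the fingers, on their centre line; the grasp point (between the pads) lies env.pinch_z behind it (env.pinch_z is the distance from the TCP to the grasp point, in mm); z points along the fingers, y is the line along which they close (so a half turn about z gives the same grasp; the last joint's range is limited). The gripper opens to 91 mm and grips with 3 to 60 N. Pads are 32 mm wide; open, the fingers measure 118 mm over their backs; the gripper's body (76 mm by 178 mm) begins 60 mm behind the grasp point.
Start: joints at [-65.374, 18.312, 89.639, -0, 72.044, -1.146], TCP at [250.007, -517.822, 213.976] pointing down, gripper open.
Joint ranges: [-177.97, 177.97], [-48.28, 115.42], [12.27, 149.76], [-77.06, 257.06], [2.81, 150.46], [-146.56, 146.56]. Speed limits (degrees/s): [147.25, 147.25, 180, 180, 180, 180].

### API

Orientations are given as [roll, pitch, yaw] about the fixed x, y, z axes, in that order (R = Rz(yaw) Ry(pitch) Rx(roll)).
In Python, from workcell import state, vision, job_done, env gives the robot as it stands.
- The arm moves only by the tool servo_tool, never from a script. Its argument "rows" is a list of rows, each a list of 5 numbers: the shift along the tool's x, y, z scaled (see below), then the turn about the tool's z scaled (see below), then the opening, from 0 (shut) to 1 (fully open). A call has 1 to 20 rows; each row is the pose to reach, as a shift and turn from the pose commanded when the call began, along the tool's axes at that moment; what a row does not reach only later rows make up. The controller multiplies each number of a shift by 200 mm and each number of a turn by 90 degrees. A row lasts 1/12 s, in which the tool goes at most 41.7 mm and 7.16 degrees, less where a joint would pass 70% of its speed; a pose out of reach is approached as far as the arm can. A call with a number of a shift or a turn outside -1 to 1 is refused whole. A call with a gripper value outside its range is refused whole. The fingers move at their own pace and stop on an object; "force" is the grip in N (left out, the last holds). Time passes only in rows, so rows that repeat a pose let the fingers close. It gives the time, the measured TCP pose, the force, the opening and the grip force at its end, in the units of the state.
- state(): the state, without advancing time (a new reading comes with each control period).
- vision.grab_frame(name): name is "scene" or "top"; returns the picture (480x640x3 uint8, red, green, blue); there is no depth.
- vision.camera_info(name): a dict with "vertical_fov" (degrees; the focal length in pixels is half the picture's height over the tangent of half this angle, whatever the lens; pixels are square), "cx", "cy" (the principal point, pixels), "T" (4x4, takes a point from camera to world coordinates). Camera axes: x right, y up, looking along -z (the intrinsics and any distortion apply to the point x, -y, -z); pixel columns grow to the right and rows downward; lengths in mm; the calibration is good to about 2 mm. A picture is of the moment at which its call begins. camera_info takes no time and is no camera call.
- job_done(): hands the job in; it is judged then, once.
The state is a dict: "time_s": time; "qpos": joint angles; "qvel": joint speeds; "effort": joint torques, N m; "ee_pos": TCP position; "ee_rot": TCP orientation; "force": force on the tool from outside, world axes, zero at the start; "torque": the same for the moment, N m; "gripper_width": finger opening in mm; "gripper_force": force on a finger pad.
Only numpy, scipy, OpenCV 4.12 (cv2) and the standard library are available. Lean on these libraries where they do the work, as an engineer would, in place of code of your own. Each camera call takes 0.05 s, during which the arm holds its last target. There are 200 camera calls.

### The job

One of the three drilled plates on the shelf of the red reject box is spoiled and marked with red paint. Without picking anything up, push the box's self-closing flap open with one fingertip before the plate gets there, keep it held open while another finger slides the marked plate over the edge so that it drops into the box, then draw back and let the flap shut. Leave the two good plates and everything else on the bench where they are.

Things in the scene. Friction and masses are not known exactly. Their poses are not given: they have to be found in the camera images.
- reject_box: Red sheet-steel box, fixed. Origin: on the bench under the middle of the lip, where shelf ends and opening begins; x points inward from shelf to flap, y along the flap, z up. Flat dark steel shelf, top 110 mm up, x -125 to -2 mm, no rim. Below and behind it is hollow (x -121 to 166, y +-124), floor 4 mm up. 26 mm handles on the sides (y +-128)
- flap (a joint): Spring-loaded aluminium flap, 240 mm wide, 135 mm from upper hinge to lower edge, 3 mm thick. 0 = shut: slopes up and inward at 32 degrees from lip to hinge; grows to 1.0 rad as the lower edge swings inward and down. Yields to about 3 N pushed inward just above the lip, 6 N when well open (0.45 rad); springs shut when let go
- flap_edge (a point): middle of the flap's lower edge (the yellow bead, 7 mm thick); shut, it lies over the lip, 114 mm above the bench; moves with the flap
- lip (a point): middle of the lip at shelf-top height (110 mm above the bench); axes as the box's. The shelf ends 2 mm before it
- reject_plate: The spoiled plate: steel, 38 x 38 x 14 mm, 0.15 kg, flat on the shelf, 11 mm hole off centre, broad red paint stripe along one edge (its -x side). Origin: centre of its underside; yaw within 0.25 rad of the box's. The three plates lie in a row along the box's y, over 60 mm between centres; any may be the spoiled one
- good_plate_a: good plate, same size, no paint, 11 mm hole in the middle; origin at the centre of its underside; stays where it is
- good_plate_b: second good plate, like the first
- tub: clear plastic tub of bolts, 130 x 100 x 55 mm, on the bench at the left; origin under its centre
- oil_bottle: blue plastic oil bottle with yellow cap, 52 mm across, 150 mm tall, on the bench at the left; origin under its centre
- hammer: hammer lying on the bench at the right; origin at its underside
- spanner: steel spanner lying on the bench near the robot, right; origin at its underside
- screwdriver: red-handled screwdriver lying on the bench at the right; origin at its underside
- paint_pen: white paint marker with red cap, 17 mm thick, 131 mm long, lying on the bench near the robot, left; origin at its blunt end
- hinge (a point): middle of the flap's hinge tube (10 mm thick), 115 mm inward of the lip, 185 mm above the bench. From here to 170 mm inward of the lip lies the closed hood, top 193 mm above the bench. Side cheeks 4 mm thick at y +-126 mm rise with the slope from lip to hinge
Mind the look-alikes: they are no part of the job. What is shaped like the reject_plate but purple is not meant.

How it is judged (in metres and radians):
On the way, in this order (a step that is already met when the one before it is completed fails the run):
1. a finger holds the flap open while the marked plate is still on the shelf (value of joint flap above 0.2 rad and contact force between the fingers and flap above 0.3 N and x of reject_plate in the frame of reject_box below -0.002 m and z of reject_plate in the frame of reject_box above 0.104 m), for 0.1 s.
2. the marked plate drops into the box while the finger still holds the flap open (value of joint flap above 0.2 rad and contact force between the fingers and flap above 0.3 N and z of reject_plate in the frame of reject_box below 0.075 m), for 0.05 s.
At the end, for the whole second after the job is handed in: the marked plate lies at rest down inside the box, the flap is shut (within 0.05 rad), and both good plates lie where they were (within 12 mm) (z of reject_plate in the frame of reject_box below 0.06 m and x of reject_plate in the frame of reject_box between -0.125 and 0.17 m and y of reject_plate in the frame of reject_box between -0.128 and 0.128 m and linear speed of reject_plate below 0.03 m/s and value of joint flap below 0.05 rad and distance of each of good_plate_a, good_plate_b from where it was at the start of the episode below 0.012 m); the robot touches nothing.
It fails at once if the marked plate is lifted more than 12 mm off the shelf (z of reject_plate in the frame of reject_box above 0.122 m).
It fails at once if a good plate is moved more than 12 mm or lifted (distance of any of good_plate_a, good_plate_b from where it was at the start of the episode above 0.012 m).
It fails at once if something else on the bench is moved more than 25 mm (distance of any of tub, oil_bottle, hammer, spanner, screwdriver, paint_pen from where it was at the start of the episode above 0.025 m).
It also fails if it takes over 29 s, if anything falls off the work surface, if the arm or the gripper's body presses on something with over 40 N, if the wrist force passes 120 N, or if a joint passes its speed limit or range.

## Working session

There is one attempt and no reset: what is moved stays moved. The work goes in short steps, Python scripts to look and compute and a tool call to move; the robot and the scene stay as the last step left them, time stands still between calls to the robot, and variables do not carry over. Pictures are saved under pics/ and viewed, at most 10 in all, crops included, and the job is handed in when it is done.

Besides the shell and the picture viewer there is one more tool, called after "Emit:" as name(argument=value, ...) on one line, values as JSON. servo_tool: Moves the arm, as the interface text tells. Its arguments: {"type":"object","properties":{"rows":{"type":"array"},"force":{"type":"number"}},"required":["rows"]}

```bash
mkdir -p pics; ls; python3 - <<'E'
from workcell import state, vision, env
import cv2
print(state()); print(env.pinch_z)
for n in("scene","top"):
    im=vision.grab_frame(n); cv2.imwrite(f"pics/{n}0.png",im[:,:,::-1]); print(n,vision.camera_info(n))
E
```

```text
pics
{'time_s': 0.0, 'qpos': array([-6.53750622e+01,  1.83513190e+01,  8.97066826e+01, -6.47202360e-04,
        7.20428856e+01, -1.14522554e+00]), 'qvel': array([-0.07929946,  0.0294611 , -0.03553541, -0.08613221, -0.01988269,
        0.08790982]), 'effort': array([-3.82855487e-04, -4.12463415e+01, -2.31976730e+01,  7.27514620e-02,
        4.59356164e-02, -1.41663945e-04]), 'ee_pos': array([ 249.78204364, -517.35383321,  213.12163003]), 'ee_rot': array([-1.79899121e+02, -1.40119504e-03,  2.57703622e+01]), 'force': array([ 0.18113845, -0.26905677,  0.16582956]), 'torque': array([0.00786556, 0.002673  , 0.03605626]), 'gripper_force': 0.0, 'gripper_width': 90.9586755014298}
18.8
scene {'vertical_fov': 46.79328966825928, 'cx': 325.6473825227233, 'cy': 239.17991852857216, 'T': array([[ 4.69062604e-01, -7.36021902e-01,  4.88110678e-01,
         1.09138365e+03],
       [ 8.83038930e-01,  3.81521743e-01, -2.73282652e-01,
        -3.59208652e+02],
       [ 1.49171807e-02,  5.59207403e-01,  8.28893575e-01,
         1.16461514e+03],
       [ 0.00000000e+00,  0.00000000e+00,  0.00000000e+00,
         1.00000000e+00]])}
top {'vertical_fov': 53.52193697531194, 'cx': 317.40823648007307, 'cy': 235.27733967936942, 'T': array([[ 1.60368879e-02,  9.90648724e-01, -1.35491413e-01,
         2.83037499e+02],
       [-9.99693492e-01,  1.84423115e-02,  1.65167658e-02,
        -5.35318102e+00],
       [ 1.88610878e-02,  1.35185006e-01,  9.90640840e-01,
         1.50492226e+03],
       [ 0.00000000e+00,  0.00000000e+00,  0.00000000e+00,
         1.00000000e+00]])}
```

View pics/top0.png

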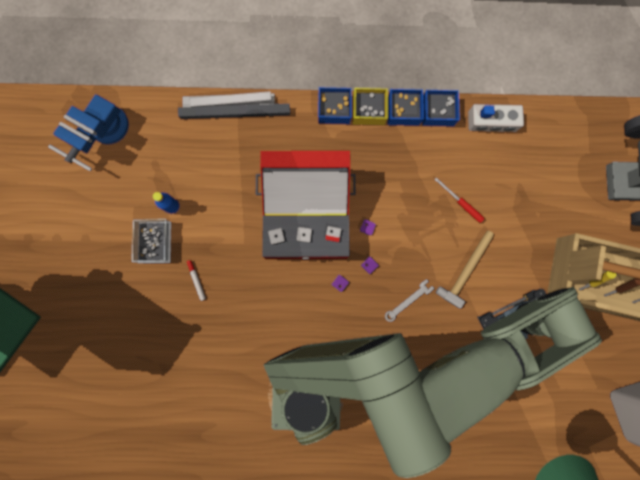

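View pics/scene0.png

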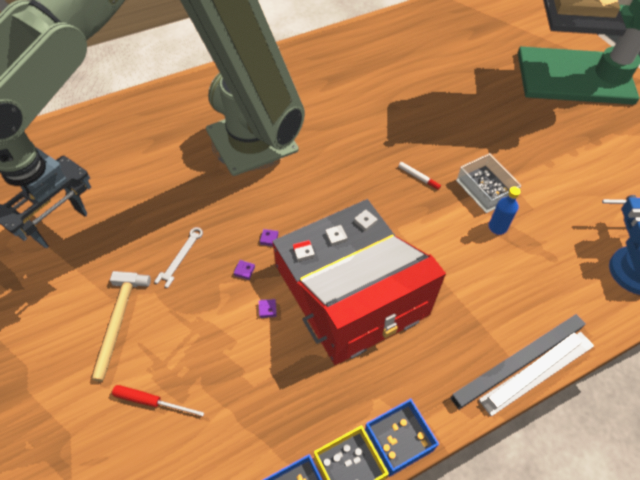

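The top view shows the box with its lip (yellow bead) at row ~215 and columns 265–349. The plates are at (277,237), (304,235) and (334,234). The right-hand one has a red stripe on its near (-x) edge. The purple ones lie on the bench to the right. The scene view agrees: the marked plate is at (303,250).

```bash
cat > h.py <<'E'
import numpy as np, cv2
from workcell import vision
def ray(n,uv,z):
    c=vision.camera_info(n); f=240/np.tan(np.radians(c["vertical_fov"]/2)); T=c["T"]
    d=T[:3,:3]@np.array([(uv[0]-c["cx"])/f,-(uv[1]-c["cy"])/f,-1]); o=T[:3,3]
    return (o+d*(z-o[2])/d[2])[:2]
E
python3 - <<'E'
from h import *
A=lambda a:np.round(a,1)
roi={"top":(255,195,360,262),"scene":(270,195,445,300)}
for n in roi:
    im=cv2.cvtColor(cv2.imread(f"pics/{n}0.png"),cv2.COLOR_BGR2RGB); hsv=cv2.cvtColor(im,cv2.COLOR_RGB2HSV)
    x0,y0,x1,y1=roi[n]; M=np.zeros(im.shape[:2],np.uint8); M[y0:y1,x0:x1]=255
    ye=cv2.inRange(hsv,(22,110,110),(35,255,255))&M
    p=np.argwhere(ye)[:,::-1]
    w=np.array([ray(n,q,116) for q in p]); vx,vy,cx,cy=cv2.fitLine(w.astype(np.float32),cv2.DIST_HUBER,0,.01,.01).ravel()
    t=(w-[cx,cy])@[vx,vy]; print(n,"bead",len(p),A([cx,cy]),"dir",A(np.degrees(np.arctan2(vy,vx))),"ends",A([cx+vx*t.min(),cy+vy*t.min()]),A([cx+vx*t.max(),cy+vy*t.max()]))
    for nm,m in (("white",cv2.inRange(hsv,(0,0,150),(179,70,255))),("red",cv2.inRange(hsv,(0,120,100),(8,255,255))|cv2.inRange(hsv,(172,120,100),(179,255,255)))):
        k,l,s,c=cv2.connectedComponentsWithStats(m&M)
        for i in range(1,k):
            if 15<s[i,4]<700:
                r=cv2.minAreaRect(np.argwhere(l==i)[:,::-1].astype(np.float32))
                print(" ",nm,s[i],A(c[i]),A(ray(n,c[i],124)),[list(A(ray(n,q,124))) for q in cv2.boxPoints(r)])
c=cv2.imread("pics/top0.png")[195:265,255:365]; cv2.imwrite("pics/crop.png",cv2.resize(c,None,fx=7,fy=7,interpolation=cv2.INTER_CUBIC))
E
```

```text
top bead 162 [535.6 -21. ] dir -89.1 ends [533.3 127.5] [ 537.  -112.4]
  white [327 227  13  10  93] [333.3 231.5] [483.8 -74.7] [[np.float64(474.6), np.float64(-54.2)], [np.float64(498.7), np.float64(-57.9)], [np.float64(493.3), np.float64(-93.7)], [np.float64(469.2), np.float64(-90.0)]]
  white [269 229  14  14 117] [275.5 235.6] [468.6  94.1] [[np.float64(480.8), np.float64(114.7)], [np.float64(489.8), np.float64(81.9)], [np.float64(456.6), np.float64(72.8)], [np.float64(447.7), np.float64(105.5)]]
  white [298 228  13  14 137] [303.8 234.2] [474.4  11.5] [[np.float64(457.6), np.float64(31.3)], [np.float64(494.5), np.float64(27.6)], [np.float64(490.7), np.float64(-7.5)], [np.float64(453.9), np.float64(-3.6)]]
  red [261 195   3  21  29] [262.5 204.3] [561.1 135. ] [[np.float64(589.0), np.float64(140.3)], [np.float64(589.4), np.float64(135.5)], [np.float64(529.4), np.float64(129.4)], [np.float64(528.9), np.float64(134.2)]]
  red [347 195   3  20  45] [348.2 204.8] [ 564.5 -117.9] [[np.float64(594.1), np.float64(-114.2)], [np.float64(594.2), np.float64(-120.2)], [np.float64(537.0),
[... 743 characters left out ...]
)], [np.float64(493.8), np.float64(-14.1)]]
  white [294 243  21  16 185] [304.2 251.4] [485.7 -73.9] [[np.float64(470.3), np.float64(-92.3)], [np.float64(472.6), np.float64(-50.3)], [np.float64(501.6), np.float64(-55.3)], [np.float64(499.1), np.float64(-96.7)]]
  red [293 240  18   9  85] [301.1 244. ] [464.7 -71.2] [[np.float64(455.3), np.float64(-89.6)], [np.float64(461.8), np.float64(-49.2)], [np.float64(473.9), np.float64(-52.3)], [np.float64(467.4), np.float64(-92.5)]]
  red [273 244  46  56 630] [292. 280.] [ 538.9 -130.2] [[np.float64(448.8), np.float64(-166.9)], [np.float64(435.7), np.float64(-127.3)], [np.float64(605.6), np.float64(-101.8)], [np.float64(615.7), np.float64(-139.5)]]
```

View pics/crop.png

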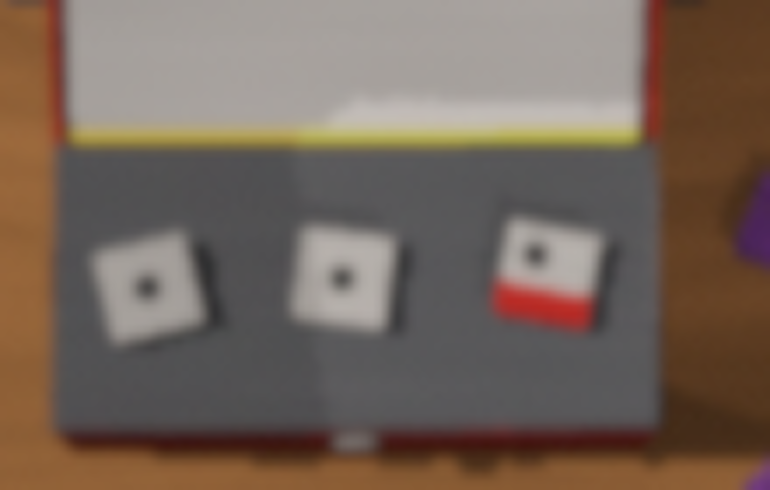

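The marked plate is the right-hand one, centred at about (477,-73) with its rear edge at x≈456. The lip is at x≈536 and the box yaw is about 1°. I'll stay high while crossing to it, then turn so the fingers line up along the box's x.

Emit:
servo_tool(rows=[[0.17, -0.12, 0, 0, 1], [0.33, -0.23, 0, 0, 1], [0.5, -0.35, 0, 0, 1], [0.67, -0.47, 0, 0, 1], [0.83, -0.58, 0, 0, 1], [1, -0.7, 0, 0, 1], [1, -0.7, 0, 0, 1]])

```text
time_s: 0.68
ee_pos: [371.4, -298.9, 213.8]
ee_rot: [-179.8, -0.1, 26.1]
force: [-0.4, 0.9, 0.1]
gripper_width: 91.0
gripper_force: 0.0
```

Emit:
servo_tool(rows=[[0.17, -0.12, 0, -0.07, 1], [0.33, -0.23, 0, -0.14, 1], [0.5, -0.35, 0, -0.21, 1], [0.67, -0.47, 0, -0.28, 1], [0.83, -0.58, 0, -0.35, 1], [1, -0.7, 0, -0.42, 1], [1, -0.7, 0, -0.49, 1], [1, -0.7, 0, -0.56, 1], [1, -0.7, 0, -0.63, 1], [1, -0.7, 0, -0.7, 1], [1, -0.7, 0, -0.725, 1], [1, -0.7, 0, -0.725, 1]])

```text
time_s: 1.68
ee_pos: [488.3, -92.0, 213.6]
ee_rot: [-180.0, 0.0, 91.1]
force: [0.1, 0.4, -0.1]
gripper_width: 91.3
gripper_force: 0.0
```

Emit:
servo_tool(rows=[[0.085, 0.035, 0, 0, 1], [0.085, 0.035, 0.1, 0, 1], [0.085, 0.035, 0.2, 0, 1], [0.085, 0.035, 0.3, 0, 1], [0.085, 0.035, 0.365, 0, 1], [0.085, 0.035, 0.365, 0, 1], [0.085, 0.035, 0.365, 0, 1]])

```text
time_s: 2.27
ee_pos: [494.8, -74.9, 140.5]
ee_rot: [-179.9, -0.0, 91.0]
force: [0.0, 0.6, 0.1]
gripper_width: 91.1
gripper_force: 0.0
```

```bash
python3 - <<'E'
from h import *
from workcell import state
s=state(); print(s["ee_pos"],s["time_s"])
a=vision.grab_frame("scene")[180:330,240:440,::-1]; b=vision.grab_frame("top")[150:270,220:380,::-1]
cv2.imwrite("pics/c1.png",np.vstack([cv2.resize(a,(400,300),interpolation=2),cv2.resize(b,(400,300),interpolation=2)]))
E
```

```text
[494.8453713  -74.85097732 140.5425348 ] 2.2667
```

View pics/c1.png

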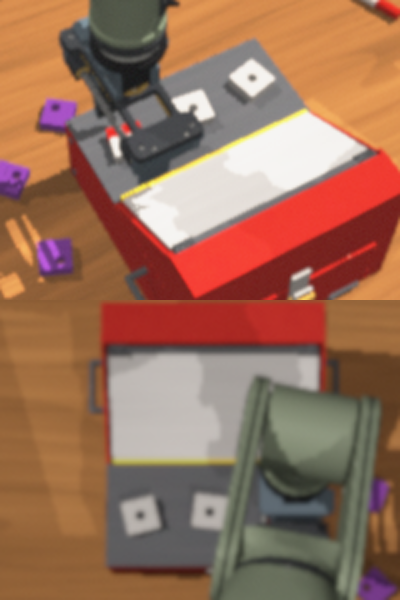

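The gripper straddles the marked plate with its fingers along the box's x, and the good plates are undisturbed. Next I'll lower it.

Emit:
servo_tool(rows=[[0, 0, 0.03, 0, 1], [0, 0, 0.06, 0, 1], [0, 0, 0.09, 0, 1], [0, 0, 0.112, 0, 1], [0, 0, 0.112, 0, 1], [0, 0, 0.112, 0, 1]])

```text
time_s: 2.87
ee_pos: [494.6, -74.6, 118.2]
ee_rot: [-179.9, -0.0, 91.0]
force: [-1.7, -0.8, 2.1]
gripper_width: 90.9
gripper_force: 0.9
```

Emit:
servo_tool(rows=[[0, 0.02, 0, 0, 1], [0, 0.04, 0, 0, 1], [0, 0.06, 0, 0, 1], [0, 0.08, 0, 0, 1], [0, 0.1, 0, 0, 1], [0, 0.12, 0, 0, 1], [0, 0.14, 0, 0, 1], [0, 0.15, 0, 0, 1], [0, 0.15, 0, 0, 1]])

```text
time_s: 3.62
ee_pos: [525.8, -74.1, 118.4]
ee_rot: [180.0, 0.0, 91.0]
force: [-3.4, -0.1, 0.8]
gripper_width: 91.2
gripper_force: 1.3
```

```bash
python3 - <<'E'
from h import *
a=vision.grab_frame("scene")[180:330,240:440,::-1]
cv2.imwrite("pics/c2.png",cv2.resize(a,(800,600),interpolation=2))
E
```

```text
(no output)
```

View pics/c2.png

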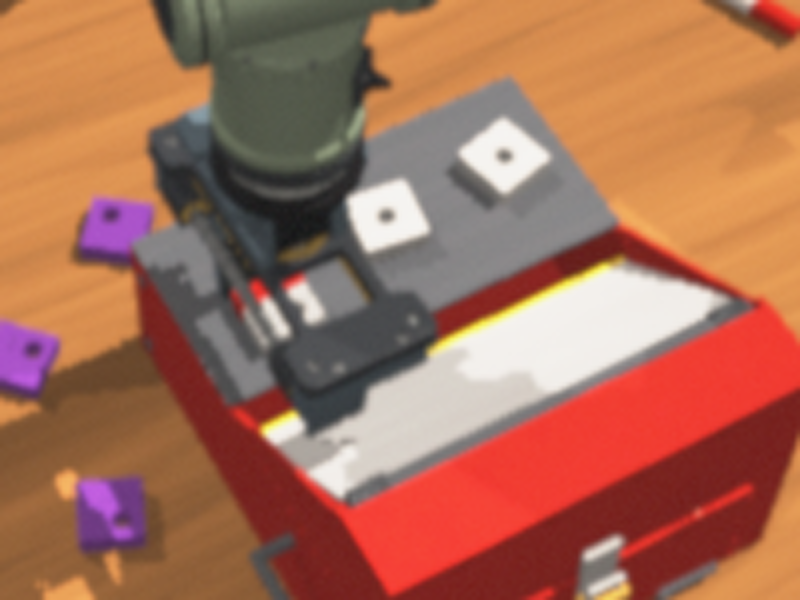

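The flap is open, with dark visible below the bead, and the front finger is holding it. The marked plate is still on the shelf in front of the rear finger, so I'll keep sliding it.

Emit:
servo_tool(rows=[[0, 0.02, 0, 0, 1], [0, 0.04, 0, 0, 1], [0, 0.06, 0, 0, 1], [0, 0.08, 0, 0, 1], [0, 0.1, 0, 0, 1], [0, 0.12, 0, 0, 1], [0, 0.14, 0, 0, 1], [0, 0.155, 0, 0, 1], [0, 0.17, 0, 0, 1], [0, 0.18, 0, 0, 1], [0, 0.19, 0, 0, 1], [0, 0.2, 0, 0, 1], [0, 0.205, 0, 0, 1], [0, 0.205, 0, 0, 1], [0, 0.205, 0, 0, 1], [0, 0.205, 0, 0, 1]])

```text
time_s: 5.0
ee_pos: [565.0, -73.3, 117.6]
ee_rot: [-179.8, -0.0, 91.0]
force: [-6.0, -0.1, -0.4]
gripper_width: 91.4
gripper_force: 2.4
```

```bash
python3 - <<'E'
from h import *
a=vision.grab_frame("scene")[180:330,240:440,::-1]
cv2.imwrite("pics/c3.png",cv2.resize(a,(800,600),interpolation=2))
E
```

```text
(no output)
```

View pics/c3.png

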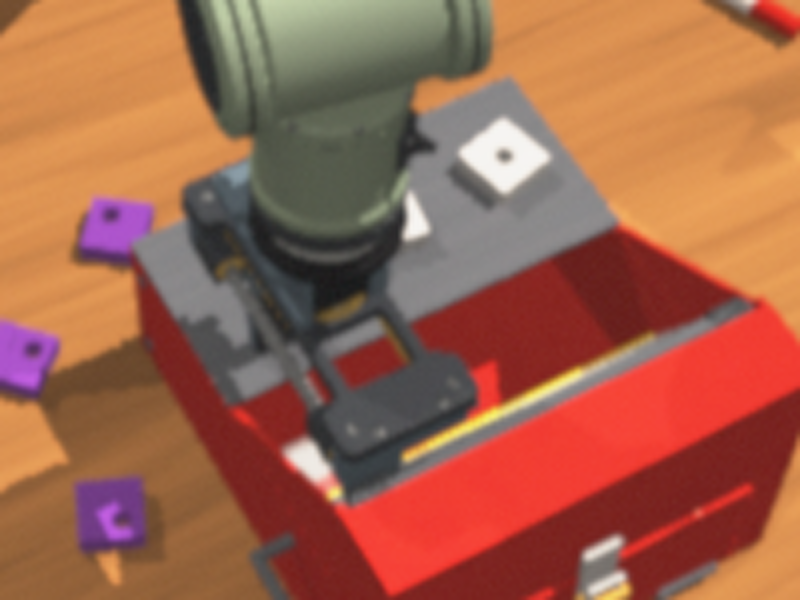

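The shelf in front of the rear finger is empty. The plate, white with a red edge, shows down inside the box at about (310,470), and the flap is still held. I'll hold briefly, then draw back and up.

Emit:
servo_tool(rows=[[0, 0, 0, 0, 1], [0, 0, 0, 0, 1], [0, 0, 0, 0, 1], [0, -0.04, 0, 0, 1], [0, -0.08, 0, 0, 1], [0, -0.12, 0, 0, 1], [0, -0.16, 0, 0, 1], [0, -0.2, 0, 0, 1], [0, -0.24, 0, 0, 1], [0, -0.28, 0, 0, 1], [0, -0.32, 0, 0, 1], [0, -0.34, -0.04, 0, 1], [0, -0.34, -0.08, 0, 1], [0, -0.34, -0.14, 0, 1], [0, -0.34, -0.22, 0, 1], [0, -0.34, -0.34, 0, 1], [0, -0.34, -0.5, 0, 1], [0, -0.34, -0.65, 0, 1]])

```text
time_s: 6.55
ee_pos: [498.1, -74.5, 250.3]
ee_rot: [-180.0, -0.0, 91.0]
force: [0.4, 0.2, 0.3]
gripper_width: 91.1
gripper_force: 0.0
```

Emit:
servo_tool(rows=[[-0.2, -0.05, 0, 0, 1], [-0.4, -0.1, 0, 0, 1], [-0.6, -0.15, 0, 0, 1], [-0.8, -0.2, 0, 0, 1], [-1, -0.25, 0, 0, 1], [-1, -0.25, 0, 0, 1], [-1, -0.25, 0, 0, 1], [-1, -0.25, 0, 0, 1]])

```text
time_s: 7.22
ee_pos: [451.8, -275.2, 248.7]
ee_rot: [180.0, -0.0, 91.0]
force: [0.4, 0.3, 0.2]
gripper_width: 91.1
gripper_force: 0.0
```

```bash
python3 - <<'E'
from h import *
a=vision.grab_frame("scene")[180:330,240:440,::-1]; b=vision.grab_frame("top")[150:270,220:380,::-1]
cv2.imwrite("pics/c4.png",np.vstack([cv2.resize(a,(400,300),interpolation=2),cv2.resize(b,(400,300),interpolation=2)]))
E
```

```text
(no output)
```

View pics/c4.png

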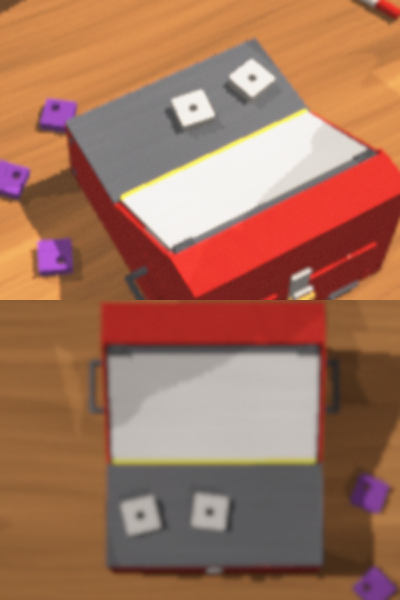

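The flap is shut, the marked plate is gone from the shelf, and both good plates are where they were. The arm is clear of everything.

```bash
python3 -c "
from workcell import job_done; print(job_done())"
```

```text
the job is handed in; nothing more can be done
None
```

I handed the job in at about 7 s: the marked plate dropped into the box while one finger held the flap open, the flap shut afterwards, and the good plates look unmoved in the final pictures (no verdict was returned).

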